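Feel for the hidden hole and pin the strap jig

ROBOT

A 6-joint arm with a two-finger parallel gripper is mounted at the origin on a cart in front of the work surface, level with it; the furniture and walls round the work are solid. World frame = base frame: x ahead of the robot, y to its left, z up, the work surface at z = 0. Lengths are in m, angles in rad, forces in N, time in s.
With the tool pointing down it reaches from about 0.4 to 0.825 m from the base axis. Payload 7 kg.
Tool frame: the origin (TCP) lies midway between the tips of the shut fingers; the grasp point (between the pads) lies hold_point_z behind it (hold_point_z is the distance from the TCP to the grasp point, in m); z points along the fingers, y is the line along which they close (so a half turn about z gives the same grasp; the last joint's range is limited). The gripper opens to 88 mm and grips with 3 to 60 N. Pads are 19 mm wide; open, the fingers measure 130 mm over their backs; the gripper's body (78 mm by 193 mm) begins 47 mm behind the grasp point.
Start: joints at [-0.861, 0.359, 0.012, 0, -1.224, -0.288], TCP at [0.276, -0.616, 0.227] pointing down, gripper open.
Joint ranges: [-3.07, 3.07], [-1.43, 2.12], [-1.02, 1.25], [-3.03, 1.67], [-3.05, -0], [-3.03, 3.03]. Speed limits (rad/s): [2.39, 2.39, 3.01, 3.14, 3.14, 3.14].

INTERFACE

Orientations are given as [roll, pitch, yaw] about the fixed x, y, z axes, in that order (R = Rz(yaw) Ry(pitch) Rx(roll)).
In Python, from station import * gives the robot as it stands.
- The arm moves only by the tool apply_moves, never from a script. Its argument "steps" is a list of rows, each an object with "translation": the shift along the world's x, y, z scaled (see below), a list of three; "rotation": the turn, a rotation vector about the world's x, y, z scaled (see below), a list of three. A call has exactly 10 rows; each row is the pose to reach, as a shift and turn from the pose commanded when the call began; what a row does not reach only later rows make up. The controller multiplies each number of a shift by 250 mm and each number of a turn by 30 degrees. A row lasts 1/12 s, in which the tool goes at most 41.7 mm and 7.16 degrees, less where a joint would pass 70% of its speed; a pose out of reach is approached as far as the arm can. A call with a number of a shift or a turn outside -1 to 1 is refused whole. A call with a gripper value outside its range is refused whole. "jaw" is the closure, from -1 (fully open) to 1 (shut), so that 0 is half open, set as the call begins (left out, the last holds). The fingers move at their own pace and stop on an object; "newtons" is the grip in N (left out, the last holds). Time passes only in rows, so rows that repeat a pose let the fingers close, or fill a call up. It gives the time, the measured TCP pose, the force, the opening and the grip force at its end, in the units of the state.
- get_state(): the state, without advancing time (a new reading comes with each control period).
- grab_frame(name): name is "scene" or "top" or "wrist"; returns the picture (400x640x3 uint8, blue, green, red); there is no depth.
- camera_model(name): a dict with "fx", "fy", "cx", "cy" (pixels), "xyz" and "rotation" of the camera in the world. Camera axes: x right, y down, z forward; pixel columns grow to the right and rows downward; lengths in m; the calibration is good to about 2 mm. A picture is of the moment at which its call begins: read the wrist's pose just before it. camera_model takes no time and is no camera call; for the wrist camera it gives the pose at the moment of the call.
- job_done(): hands the job in; it is judged then, once.
The state is a dict: "t": time; "q": joint angles; "qd": joint speeds; "joint_efforts": joint torques, N m; "eef_pos": TCP position; "ee_rot": TCP orientation; "force": force on the tool from outside, world axes, zero at the start; "moment": the same for the moment, N m; "width": finger opening in m; "gripper_force": force on a finger pad.
Only numpy, scipy, OpenCV 4.12 (cv2) and the standard library are available. Lean on these libraries where they do the work, as an engineer would, in place of code of your own. Each camera call takes 0.05 s, during which the arm holds its last target. There are 200 camera calls.

TASK

Lock the strap jig: take the slim pin from the wooden stand, push its tip down through the sprung shutter in the slot of the jig's cover, and with light pressure slide it along the slot until you feel it drop into the hole hidden in the bar underneath. Push it gently home until its shoulder sits flat on the cover, and let go. Do not force it: keep the push below 25 N until the pin is home. Leave the thick pin standing in the stand, and do not disturb the other things on the bench.

Things in the scene. Friction and masses are not known exactly. Their poses are not given: they have to be found in the camera images.
- slot_centre (a point): Centre of the slot in the jig's cover, on the cover's flat top face, 60 mm above the bench; x runs along the slot, z up. The cover is 6 mm thick, the slot through it 56 mm long (x) and 16 mm wide (y). A light sprung shutter plate under the cover closes the slot; the pin pushes it down and aside with less than 2 N and it then hangs along the slot's +y side
- under_slot (a point): Point on the flat top of the steel bar inside the jig, 26 mm straight below the slot centre. The bar is 16 mm thick and sprung: it yields downward from about 3 N, 1.2 N per mm, at most 6 mm. On the slot's centre line it has one through hole, 15 mm across, 1.5 mm chamfer, hidden, anywhere up to 18 mm from this point along x; free space below. The bar does not shift along x
- jig: The whole jig (with cover, shutter and bar), a grey steel box fixed to the bench, 132 mm (x, along the slot) by 70 mm (y) by 60 mm high; origin on the bench at the centre of its underside, z up. The drawer chest and the open lidded box on the left of the bench are less than 300 mm high
- slim_pin_grip (a point): Centre of the slim pin's wooden grip, 24x24 mm square (sides along x and y) and 44 mm high (z). Below it a brass ferrule 24 mm across, 8 mm high, whose flat underside is the shoulder, 30 mm below this point; then a steel shank 12 mm across, 50 mm long, its last 5 mm tapered to 7 mm. The tip is 80 mm below this point. About 0.1 to 0.17 kg. It starts upright in the stand
- slim_pin_tip (a point): Tip of the slim pin, on its axis; z runs from the tip up to the grip
- thick_pin_grip (a point): Centre of the grip of the thick pin, the other pin in the stand, not to be used: the same build and height, but with a 34x34 mm grip and a 17.5 mm shank that does not fit the slot
- stand: Wooden stand fixed to the bench, 130 mm (x) by 60 mm (y) by 60 mm high, with two through holes 35 mm either side of its centre along its x axis; origin at the centre of its underside. The pins may stand in either hole, and stand and jig may change sides
- spool: Bystander: dark-thread spool standing upright, 40x59x55 mm, behind the work; origin at the centre of its underside
- rivets: Bystander: shallow metal dish of rivets, 71 mm across, 16 mm high; origin at the centre of its underside
- wax: Bystander: small yellow block of beeswax, 36x58x20 mm, at the front; origin at the centre of its underside
- tape_roll: Bystander: roll of masking tape lying flat, 94 mm across, 25 mm high; origin at the centre of its underside
- dye: Bystander: small dark dye bottle with black cap, 42 mm wide, 98 mm high; origin at the centre of its underside
- stitching_awl: Bystander: awl with pear-shaped wooden handle, 138 mm long, 25 mm high, lying at the front; origin at the centre of its underside
- slim_pin: The slim pin as a whole, the origin at its tip, z up to the grip
Things that resemble listed ones, but are neither listed nor needed, are in the scene too. What is shaped like the slim_pin but blue is not meant.

How it is judged:
On the way, in this order (a step that is already met when the one before it is completed fails the run):
1. the slim pin is lifted out of the stand (height (world z) of slim_pin_tip above 0.065 m), for 0.05 s.
2. the slim pin's tip is through the slot, under the cover (x of slim_pin_tip in the frame of jig between -0.03 and 0.03 m and y of slim_pin_tip in the frame of jig between -0.01 and 0.01 m and z of slim_pin_tip in the frame of jig below 0.05 m), for 0.05 s.
At the end, for the whole second after the job is handed in: The slim pin stands in the hidden hole through the slot, its tip within 2.5 mm of its full depth (the shoulder on the cover), within 0.08 rad of upright, released and at rest; the thick pin still stands in the stand, moved less than 12 mm (x of slim_pin_tip in the frame of jig between -0.03 and 0.03 m and y of slim_pin_tip in the frame of jig between -0.01 and 0.01 m and z of slim_pin_tip in the frame of jig between 0.006 and 0.0125 m and angle between the z axis of slim_pin_tip and the z axis of jig, either way round below 0.08 rad and linear speed of slim_pin below 0.02 m/s and contact force between the fingers and slim_pin below 0.05 N and distance of thick_pin_grip from where it was at the start of the episode below 0.012 m); the robot touches nothing.
It fails at once if the slim pin is forced: more than 25 N against the jig while it is not yet home (contact force between slim_pin and jig above 25 N and z of slim_pin_tip in the frame of jig above 0.0125 m).
It fails at once if the slim pin is slammed against the jig with more than 60 N (contact force between slim_pin and jig above 60 N).
It fails at once if the robot itself pushes on the jig with more than 25 N (contact force between any of the fingers, the arm and jig above 25 N).
It fails at once if the thick pin is taken out of or knocked about in the stand (distance of thick_pin_grip from where it was at the start of the episode above 0.02 m).
It fails at once if a bystander is moved more than 30 mm (distance of any of spool, rivets, wax, tape_roll, dye, stitching_awl from where it was at the start of the episode above 0.03 m).
It also fails if it takes over 58 s, if anything falls off the work surface, if the arm or the gripper's body presses on something with over 40 N, if the wrist force passes 120 N, or if a joint passes its speed limit or range.

## Working session

There is one attempt and no reset: what is moved stays moved. The work goes in short steps, Python scripts to look and compute and a tool call to move; the robot and the scene stay as the last step left them, time stands still between calls to the robot, and variables do not carry over. Pictures are saved under pics/ and viewed, at most 10 in all, crops included, and the job is handed in when it is done.

Besides the shell and the picture viewer there is one more tool, called after "Call:" as a command line: name --argument value ..., lists and objects as JSON in quotes. apply_moves: Moves the arm, as the interface text tells. Shifts and turns lie within -1 to 1; 1 stands for 250 mm of shift or 30 degrees of turn. Its arguments: {"type":"object","properties":{"steps":{"type":"array"},"jaw":{"type":"number"},"newtons":{"type":"number"}},"required":["steps"]}

```bash
ls; mkdir -p pics; python3 - <<'E'
from station import *
import cv2
s=get_state();print({k:s[k] for k in('t','eef_pos','ee_rot','force','width')}); print([k for k in s])
for n in('top','scene'):
    cv2.imwrite(f'pics/{n}0.png',grab_frame(n)); print(n,camera_model(n))
E
```

```text
pics
{'t': 0.0, 'eef_pos': array([ 0.27611299, -0.61541929,  0.22563415]), 'ee_rot': array([ 3.13996158e+00, -1.44194473e-04, -2.71993173e+00]), 'force': array([-0.47155497,  0.15945284,  0.54456246]), 'width': 0.08771185832286386}
['t', 'q', 'qd', 'joint_efforts', 'eef_pos', 'ee_rot', 'force', 'moment', 'gripper_force', 'width']
top {'fx': 424.785737420275, 'fy': 424.785737420275, 'cx': 316.8887507301451, 'cy': 204.57563660776384, 'xyz': array([ 0.36118707, -0.37859897,  1.15248981]), 'rotation': array([-2.98064501, -0.00720643, -1.57713108])}
scene {'fx': 408.9171974897919, 'fy': 408.9171974897919, 'cx': 326.2617570955154, 'cy': 198.46535793162187, 'xyz': array([0.19722964, 0.21198628, 0.67704208]), 'rotation': array([-2.27046062,  0.01490842, -2.61409926])}
```

View pics/top0.png

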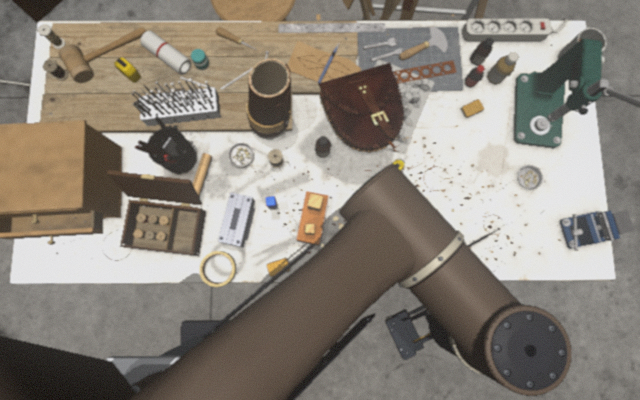

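View pics/scene0.png

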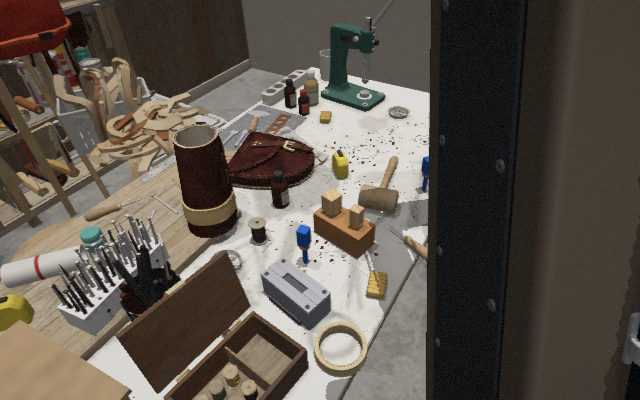

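The top view shows the jig at about (237,220). The orange stand is at (312,217), with the larger grip at (316,201) and the smaller one at (310,229). I'll zoom in on these.

```bash
cat > h.py <<'E'
from station import *
import numpy as np, cv2
from scipy.spatial.transform import Rotation as R
def ray(cm,px,z):
    d=R.from_euler('xyz',cm['rotation']).as_matrix()@np.array([(px[0]-cm['cx'])/cm['fx'],(px[1]-cm['cy'])/cm['fy'],1])
    return cm['xyz']+d*(z-cm['xyz'][2])/d[2]
def proj(cm,p):
    c=R.from_euler('xyz',cm['rotation']).as_matrix().T@(np.array(p)-cm['xyz'])
    return cm['fx']*c[0]/c[2]+cm['cx'],cm['fy']*c[1]/c[2]+cm['cy']
E
python3 - <<'E'
from h import *
a=cv2.imread('pics/top0.png');b=cv2.imread('pics/scene0.png')
A=cv2.resize(a[180:260,200:340],None,fx=5,fy=5,interpolation=cv2.INTER_CUBIC)[:,:800]
cv2.imwrite('pics/crop0.png',A)
cm=camera_model('top')
for n,p,z in(('jig',(237,220),.06),('p1',(315,201),.112),('p2',(310,229),.112)):print(n,ray(cm,p,z).round(4))
E
```

```text
jig [ 0.4992 -0.1807  0.06  ]
p1 [ 0.5391 -0.3825  0.112 ]
p2 [ 0.4693 -0.3698  0.112 ]
```

View pics/crop0.png

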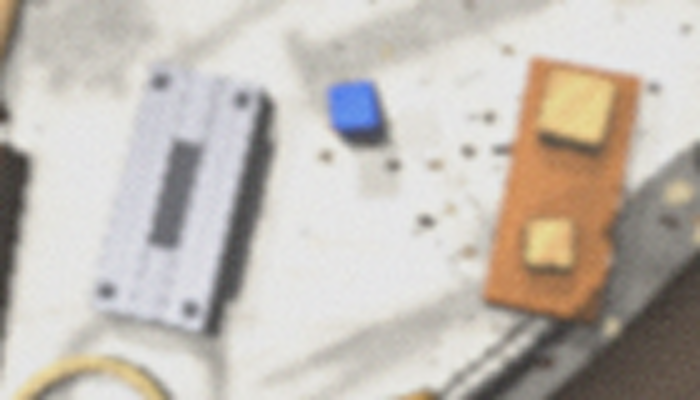

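```bash
python3 - <<'E'
from h import *
import station
print([ (k,getattr(station,k)) for k in dir(station) if 'hold' in k.lower()])
a=cv2.imread('pics/top0.png');cm=camera_model('top')
hsv=cv2.cvtColor(a,cv2.COLOR_BGR2HSV);g=cv2.cvtColor(a,cv2.COLOR_BGR2GRAY)
# slot
m=np.zeros_like(g);m[206:232,227:243]=(g[206:232,227:243]<135)*255
c=max(cv2.findContours(m,cv2.RETR_EXTERNAL,cv2.CHAIN_APPROX_NONE)[0],key=cv2.contourArea)
print('slot',cv2.minAreaRect(c))
r=cv2.minAreaRect(c);print(ray(cm,r[0],.06))
print('jigcorners',[ray(cm,(200+(x+.5)/5-.5,180+(y+.5)/5-.5),.06).round(4) for x,y in((160,80),(242,98),(190,308),(106,290))])
print('slim',ray(cm,(200+550.5/5-.5,180+241/5-.5),.112))
print('thick',ray(cm,(200+577/5-.5,180+103/5-.5),.112))
E
```

```text
[('hold_point_z', 0.0188)]
slot ((234.61767578125, 218.5294189453125), (4.850712299346924, 20.130456924438477), 14.03624439239502)
[ 0.50301935 -0.17443181  0.06      ]
jigcorners [array([ 0.5634, -0.1651,  0.06  ]), array([ 0.5536, -0.208 ,  0.06  ]), array([ 0.4443, -0.1835,  0.06  ]), array([ 0.4538, -0.1402,  0.06  ])]
slim [ 0.47253994 -0.36887509  0.112     ]
thick [ 0.54136238 -0.38229508  0.112     ]
```

Call:
apply_moves --steps '[{"translation": [0.05, 0.07, 0.02], "rotation": [0, 0, -0.15]}, {"translation": [0.12, 0.16, 0.04], "rotation": [0, 0, -0.35]}, {"translation": [0.2, 0.26, 0.06], "rotation": [0, 0, -0.55]}, {"translation": [0.28, 0.37, 0.08], "rotation": [0, 0, -0.75]}, {"translation": [0.36, 0.48, 0.1], "rotation": [0, 0, -0.9]}, {"translation": [0.45, 0.6, 0.1], "rotation": [0, 0, -1.0]}, {"translation": [0.54, 0.72, 0.1], "rotation": [0, 0, -1.0]}, {"translation": [0.63, 0.84, 0.1], "rotation": [0, 0, -1.0]}, {"translation": [0.7, 0.92, 0.1], "rotation": [0, 0, -1.0]}, {"translation": [0.72, 0.96, 0.1], "rotation": [0, 0, -1.0]}]' --jaw -1

```text
t: 0.93
eef_pos: [0.4583, -0.3733, 0.2513]
ee_rot: [3.141, 0.0, 3.042]
force: [-1.1, -0.4, 0.3]
width: 0.0875
gripper_force: 0.0
```

```bash
python3 - <<'E'
from h import *
cm=camera_model('wrist');f=grab_frame('wrist');cv2.imwrite('pics/w1.png',f)
print(get_state()['eef_pos'],cm)
print(proj(cm,(.4725,-.369,.112)),proj(cm,(.5414,-.382,.112)))
hsv=cv2.cvtColor(f,cv2.COLOR_BGR2HSV)
for p in ((.4725,-.369,.112),(.5414,-.382,.112)):
    u,v=map(int,proj(cm,p)); 
    if 0<=u<640 and 0<=v<400: print(hsv[v,u])
E
```

```text
[ 0.45806791 -0.37291322  0.25126578] {'fx': 331.7748256836887, 'fy': 331.7748256836887, 'cx': 317.848840917924, 'cy': 201.06576369376, 'xyz': array([ 0.39296158, -0.36669512,  0.40975814]), 'rotation': array([ 2.89248691e+00, -2.10080406e-03,  1.47101149e+00])}
(np.float64(323.2371962527833), np.float64(204.84612785756607)) (np.float64(316.7608473022159), np.float64(273.681296467493))
[ 17  94 119]
[30  4 58]
```

View pics/w1.png

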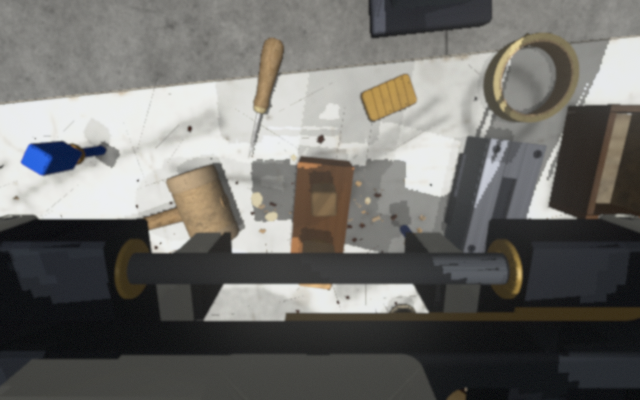

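The wrist view shows the slim grip at about (323,204), matching the projection from the top view, so I'll descend.

Call:
apply_moves --steps '[{"translation": [0.02, 0.005, -0.05], "rotation": [0, 0, -0.09]}, {"translation": [0.045, 0.012, -0.15], "rotation": [0, 0, -0.18]}, {"translation": [0.058, 0.016, -0.25], "rotation": [0, 0, -0.18]}, {"translation": [0.058, 0.016, -0.35], "rotation": [0, 0, -0.18]}, {"translation": [0.058, 0.016, -0.45], "rotation": [0, 0, -0.18]}, {"translation": [0.058, 0.016, -0.55], "rotation": [0, 0, -0.18]}, {"translation": [0.058, 0.016, -0.62], "rotation": [0, 0, -0.18]}, {"translation": [0.058, 0.016, -0.67], "rotation": [0, 0, -0.18]}, {"translation": [0.058, 0.016, -0.69], "rotation": [0, 0, -0.18]}, {"translation": [0.058, 0.016, -0.69], "rotation": [0, 0, -0.18]}]'

```text
t: 1.82
eef_pos: [0.4695, -0.3719, 0.0776]
ee_rot: [3.141, -0.003, 2.945]
force: [0.3, -0.7, 0.5]
width: 0.088
gripper_force: 0.0
```

Call:
apply_moves --steps '[{"translation": [0, 0, 0], "rotation": [0, 0, 0]}, {"translation": [0, 0, 0], "rotation": [0, 0, 0]}, {"translation": [0, 0, 0], "rotation": [0, 0, 0]}, {"translation": [0, 0, 0], "rotation": [0, 0, 0]}, {"translation": [0, 0, 0], "rotation": [0, 0, 0]}, {"translation": [0, 0, 0], "rotation": [0, 0, 0]}, {"translation": [0, 0, 0], "rotation": [0, 0, 0]}, {"translation": [0, 0, 0], "rotation": [0, 0, 0]}, {"translation": [0, 0, 0], "rotation": [0, 0, 0]}, {"translation": [0, 0, 0], "rotation": [0, 0, 0]}]' --jaw 1 --newtons 30

```text
t: 2.65
eef_pos: [0.4709, -0.3718, 0.0791]
ee_rot: [3.142, 0.0, 2.946]
force: [0.1, 1.4, -0.2]
width: 0.0266
gripper_force: 0.2
```

Call:
apply_moves --steps '[{"translation": [0, 0, 0], "rotation": [0, 0, 0]}, {"translation": [0, 0, 0], "rotation": [0, 0, 0]}, {"translation": [0, 0, 0], "rotation": [0, 0, 0]}, {"translation": [0, 0, 0], "rotation": [0, 0, 0]}, {"translation": [0, 0, 0], "rotation": [0, 0, 0]}, {"translation": [0, 0, 0], "rotation": [0, 0, 0]}, {"translation": [0, 0, 0], "rotation": [0, 0, 0]}, {"translation": [0, 0, 0], "rotation": [0, 0, 0]}, {"translation": [0, 0, 0], "rotation": [0, 0, 0]}, {"translation": [0, 0, 0], "rotation": [0, 0, 0]}]' --newtons 40

```text
t: 3.48
eef_pos: [0.4708, -0.3719, 0.0791]
ee_rot: [-3.142, 0.0, 2.946]
force: [1.1, 0.0, 0.2]
width: 0.0237
gripper_force: 40.0
```

Call:
apply_moves --steps '[{"translation": [0, 0, 0.03], "rotation": [0, 0, 0]}, {"translation": [0, 0, 0.08], "rotation": [0, 0, 0]}, {"translation": [0, 0, 0.14], "rotation": [0, 0, 0]}, {"translation": [0, 0, 0.2], "rotation": [0, 0, 0]}, {"translation": [0, 0, 0.26], "rotation": [0, 0, 0]}, {"translation": [0, 0, 0.32], "rotation": [0, 0, 0]}, {"translation": [0, 0, 0.38], "rotation": [0, 0, 0]}, {"translation": [0, 0, 0.41], "rotation": [0, 0, 0]}, {"translation": [0, 0, 0.42], "rotation": [0, 0, 0]}, {"translation": [0, 0, 0.42], "rotation": [0, 0, 0]}]'

```text
t: 4.32
eef_pos: [0.4709, -0.3718, 0.1846]
ee_rot: [-3.142, 0.001, 2.945]
force: [-0.1, -0.1, -2.2]
width: 0.0238
gripper_force: 40.0
```

```bash
python3 - <<'E'
from h import *
s=get_state();print(s['eef_pos'],s['ee_rot'],s['force'],s['width'])
fs=[];
for n in('scene','top'):
    f=grab_frame(n);cv2.imwrite(f'pics/{n}1.png',f)
    cm=camera_model(n);u,v=map(int,proj(cm,(.49,-.27,.08)));print(n,u,v)
    u=min(max(u,110),530);v=min(max(v,90),310)
    fs.append(cv2.resize(f[v-75:v+75,u-100:u+100],None,fx=4,fy=4,interpolation=cv2.INTER_CUBIC))
cv2.imwrite('pics/c1.png',fs[0]);cv2.imwrite('pics/c2.png',fs[1])
E
```

```text
[ 0.47087131 -0.37184015  0.18456691] [-3.14157712e+00  8.95875805e-04  2.94544799e+00] [-0.0546529  -0.10471852 -2.23596543] 0.023786362677758386
scene 325 245
top 270 222
```

View pics/c1.png

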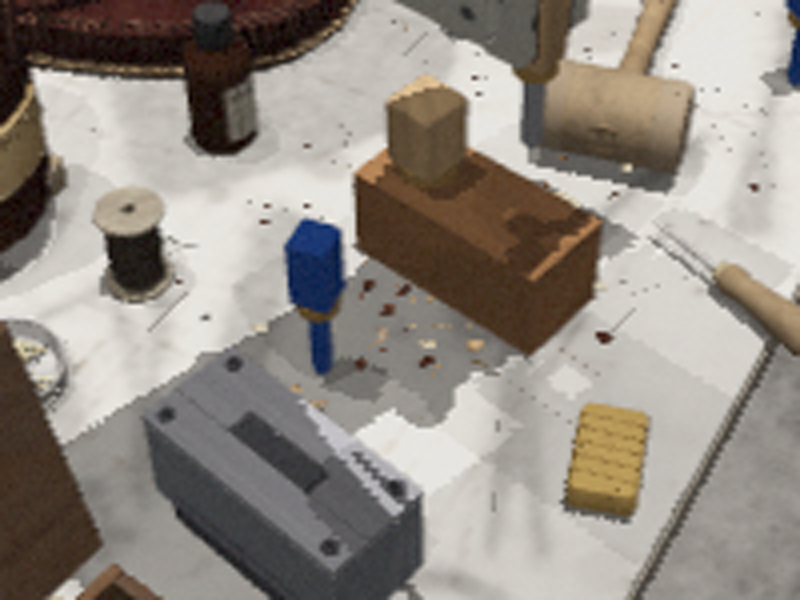

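The pin is out of the stand and upright, with its tip near crop (535,155). The slot is centred near crop (281,449). The blue decoy beside the jig stands lower than the gripper body will come.

```bash
python3 - <<'E'
from h import *
cm=camera_model('scene')
f=lambda c:(225+(c[0]+.5)/4-.5,170+(c[1]+.5)/4-.5)
for n,c,z in(('slot',(281,449),.06),('tip',(535,153),.1155),('ferr',(535,76),.1655),('s1',(166,414),.06),('s2',(234,364),.06),('s3',(397,488),.06),('s4',(330,547),.06)):print(n,ray(cm,f(c),z).round(4))
print('expect tip', proj(cm,(.4709,-.3718,.1155)), f((535,153)))
ct=camera_model('top'); t=cv2.imread('pics/top1.png');g=cv2.cvtColor(t,cv2.COLOR_BGR2GRAY)
cs=cv2.imread('pics/scene1.png');gs=cv2.cvtColor(cs,cv2.COLOR_BGR2GRAY)
u0,v0=map(int,f((281,449)))
print(gs[v0-14:v0+15,u0-16:u0+17:2])
E
```

```text
slot [ 0.5028 -0.1765  0.06  ]
tip [ 0.467  -0.3666  0.1155]
ferr [ 0.4692 -0.367   0.1655]
s1 [ 0.5629 -0.1667  0.06  ]
s2 [ 0.5525 -0.2091  0.06  ]
s3 [ 0.4438 -0.1842  0.06  ]
s4 [ 0.4534 -0.1417  0.06  ]
expect tip (np.float64(357.80812748078216), np.float64(205.8367979070784)) (358.375, 207.875)
[[117 118 117 118 121 117 117 117 121 122 159 154 148 150 143 121 115]
 [117 118 119 117 119 120 119 117 122 121 127 145 150 151 149 150 146]
 [121 117 119 118 117 123 119 120 119 122 119 138 150 147 147 150 150]
 [120 121 115 119 117 121 123 116 118 120 123 187 144 147 139 152 151]
 [121 122 121 118 118 120 119 123 118 117 120 120 193 127 144 154 153]
 [123 120 122 117 116 118 118 124 120 119 122 120 193 149 146 153 153]
 [118 122 122 121  87  82 119 118 128 117 119 120 194 190 145 151 152]
 [106 124 121 119  70  60 100 123 123 120 120 119 148 192 191 152 153]
 [121 119 122  91  56  63  69 123 118 125 122 118 120 193 193 165 153]
 [119 103 103  69  61  61  67  83 118 122 124 121 117 146 195 191 145]
 [120 117  72  62  62  59  60  61 106 121 125 123 120 146 196 195 192]
 [120 119 115  59
[... 561 characters left out ...]
121 119 120 118 119 110  60  56  52  57  59  62  93  92  96]
 [119 120 125 120 119 119 122 122  79  59  61  58  59  60  78  93  92]
 [ 97 121 123 123 123 119 121 121 114  61  60  60  58  59  58  90  89]
 [ 83 122 117 124 123 121 119 119 121  96  57  59  56  56  56  90  90]
 [ 72  89 120 121 123 120 121 121 123 122  69  57  55  48  91  87  90]
 [ 63  75 110 119 124 126 119 120 120 123 115  61  38  75  94  88  88]
 [ 65  68  83 121 123 126 119 120 120 121 124  91  50  93  91  88  87]
 [ 62  66  77  97 121 121 125 119 122 122 120 115  69  87  93  93  90]
 [ 61  65  61  79 122 121 124 120 119 119 123 126  94  92  94  89  89]
 [ 63  65  62  68  86 122 120 126 122 122 121 122  96  84  91  95  89]]
```

Call:
apply_moves --steps '[{"translation": [0.01, 0.06, 0], "rotation": [0, 0, -0.01]}, {"translation": [0.03, 0.17, 0], "rotation": [0, 0, -0.02]}, {"translation": [0.045, 0.28, 0], "rotation": [0, 0, -0.03]}, {"translation": [0.065, 0.4, 0], "rotation": [0, 0, -0.05]}, {"translation": [0.08, 0.52, 0], "rotation": [0, 0, -0.05]}, {"translation": [0.1, 0.63, 0], "rotation": [0, 0, -0.05]}, {"translation": [0.115, 0.72, -0.04], "rotation": [0, 0, -0.05]}, {"translation": [0.124, 0.776, -0.09], "rotation": [0, 0, -0.05]}, {"translation": [0.124, 0.776, -0.14], "rotation": [0, 0, -0.05]}, {"translation": [0.124, 0.776, -0.16], "rotation": [0, 0, -0.05]}]'

```text
t: 5.25
eef_pos: [0.5005, -0.1767, 0.1417]
ee_rot: [-3.141, -0.004, 2.921]
force: [-0.4, -0.1, -0.0]
width: 0.0237
gripper_force: 40.0
```

```bash
python3 - <<'E'
from h import *
s=get_state();print(s['eef_pos'],s['ee_rot'],s['force'])
f=grab_frame('scene');cv2.imwrite('pics/s2.png',f)
cm=camera_model('scene');u,v=map(int,proj(cm,(.503,-.175,.08)));print(u,v)
cv2.imwrite('pics/c3.png',cv2.resize(f[v-37:v+38,u-50:u+50],None,fx=8,fy=8,interpolation=cv2.INTER_CUBIC))
E
```

```text
[ 0.50054159 -0.17668998  0.14165366] [-3.14130646 -0.00364673  2.92083079] [-0.43048316 -0.05119319 -0.00616852]
293 275
```

View pics/c3.png

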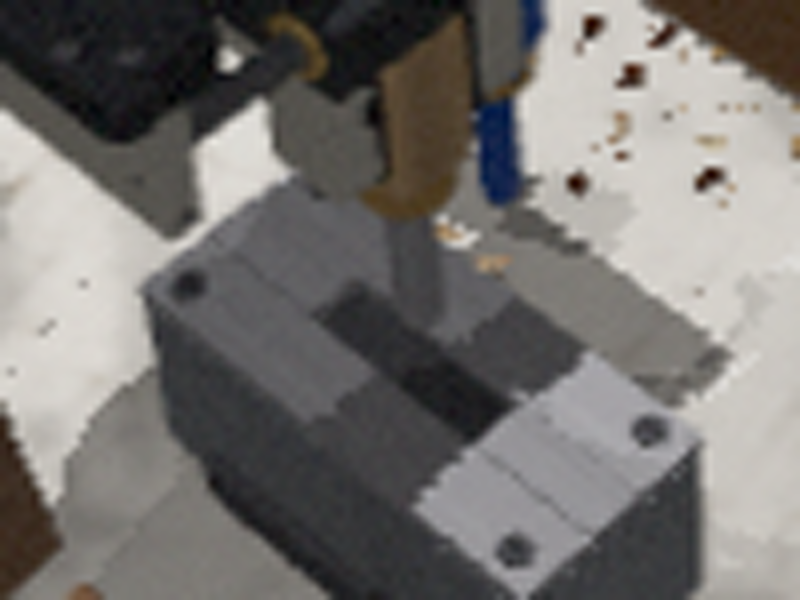

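The tip is at crop (425,325) and the slot's centre at about (417,362). I'll compute the offset.

```bash
python3 - <<'E'
from h import *
cm=camera_model('scene')
f=lambda c:(243+(c[0]+.5)/8-.5,238+(c[1]+.5)/8-.5)
tcp=np.array((.5005,-.1767))
P=ray(cm,f((417,362)),.06)[:2];S=np.mean([ray(cm,f(c),.06)[:2] for c in((190,285),(650,430),(516,549))],0)
a=ray(cm,f((190,285)),.06)[:2];b=ray(cm,f((516,549)),.06)[:2];c=ray(cm,f((650,430)),.06)[:2]
print('slot',P,'screw ctr',(a+c)/2, 'tip by cam',ray(cm,f((425,322)),.0727)[:2],'ferr bottom',ray(cm,f((405,205)),.1227)[:2])
d=np.radians(-12.8);ex=np.array((np.cos(d),np.sin(d)));ey=np.array((-ex[1],ex[0]))
for n,t in(('tip',ray(cm,f((425,322)),.0727)[:2]),('fer',ray(cm,f((405,200)),.1227)[:2])):
  for q in(P,(a+c)/2): print(n,'slot-t along x,y',(q-t)@ex,(q-t)@ey)
print(proj(cm,(.5005,-.1767,.0727)),f((425,322)))
E
```

```text
slot [ 0.50191155 -0.17449816] screw ctr [ 0.50336139 -0.17575145] tip by cam [ 0.50047615 -0.17719156] ferr bottom [ 0.49737693 -0.17018312]
tip slot-t along x,y 0.0008030110326928549 0.0029444756948947205
tip slot-t along x,y 0.0024944917065705453 0.0020435426810879367
fer slot-t along x,y 0.004320463987533351 -0.002202039982438624
fer slot-t along x,y 0.0060119446614110405 -0.0031029729962454085
(np.float64(295.5314129156527), np.float64(277.98903611561815)) (295.6875, 277.8125)
```

Call:
apply_moves --steps '[{"translation": [-0.03, 0.011, 0], "rotation": [0, 0, 0]}, {"translation": [-0.058, 0.022, 0], "rotation": [0, 0, 0]}, {"translation": [-0.058, 0.022, -0.01], "rotation": [0, 0, 0]}, {"translation": [-0.058, 0.022, -0.03], "rotation": [0, 0, 0]}, {"translation": [-0.058, 0.022, -0.045], "rotation": [0, 0, 0]}, {"translation": [-0.058, 0.022, -0.055], "rotation": [0, 0, 0]}, {"translation": [-0.058, 0.022, -0.06], "rotation": [0, 0, 0]}, {"translation": [-0.058, 0.022, -0.065], "rotation": [0, 0, 0]}, {"translation": [-0.058, 0.022, -0.07], "rotation": [0, 0, 0]}, {"translation": [-0.058, 0.022, -0.07], "rotation": [0, 0, 0]}]'

```text
t: 6.13
eef_pos: [0.4873, -0.1723, 0.1263]
ee_rot: [-3.142, -0.0, 2.919]
force: [-0.8, -0.3, -0.5]
width: 0.024
gripper_force: 40.0
```

Call:
apply_moves --steps '[{"translation": [0, 0.003, -0.008], "rotation": [0, 0, 0]}, {"translation": [0, 0.003, -0.018], "rotation": [0, 0, 0]}, {"translation": [0, 0.003, -0.028], "rotation": [0, 0, 0]}, {"translation": [0, 0.003, -0.038], "rotation": [0, 0, 0]}, {"translation": [0, 0.003, -0.048], "rotation": [0, 0, 0]}, {"translation": [0, 0.003, -0.058], "rotation": [0, 0, 0]}, {"translation": [0, 0.003, -0.066], "rotation": [0, 0, 0]}, {"translation": [0, 0.003, -0.074], "rotation": [0, 0, 0]}, {"translation": [0, 0.003, -0.08], "rotation": [0, 0, 0]}, {"translation": [0, 0.003, -0.08], "rotation": [0, 0, 0]}]'

```text
t: 6.97
eef_pos: [0.4871, -0.1716, 0.1061]
ee_rot: [-3.141, -0.001, 2.919]
force: [-0.9, -1.8, -1.9]
width: 0.0236
gripper_force: 40.0
```

Call:
apply_moves --steps '[{"translation": [0, 0, -0.003], "rotation": [0, 0, 0]}, {"translation": [0, 0, -0.006], "rotation": [0, 0, 0]}, {"translation": [0, 0, -0.009], "rotation": [0, 0, 0]}, {"translation": [0, 0, -0.012], "rotation": [0, 0, 0]}, {"translation": [0, 0, -0.015], "rotation": [0, 0, 0]}, {"translation": [0, 0, -0.018], "rotation": [0, 0, 0]}, {"translation": [0, 0, -0.021], "rotation": [0, 0, 0]}, {"translation": [0, 0, -0.023], "rotation": [0, 0, 0]}, {"translation": [0, 0, -0.023], "rotation": [0, 0, 0]}, {"translation": [0, 0, -0.023], "rotation": [0, 0, 0]}]'

```text
t: 7.8
eef_pos: [0.4874, -0.1716, 0.101]
ee_rot: [3.142, 0.0, 2.919]
force: [-1.7, -0.5, 3.7]
width: 0.0237
gripper_force: 40.0
```

Call:
apply_moves --steps '[{"translation": [0.002, -0.0004, -0.002], "rotation": [0, 0, 0]}, {"translation": [0.004, -0.0009, -0.004], "rotation": [0, 0, 0]}, {"translation": [0.006, -0.0013, -0.004], "rotation": [0, 0, 0]}, {"translation": [0.008, -0.0018, -0.004], "rotation": [0, 0, 0]}, {"translation": [0.01, -0.0022, -0.004], "rotation": [0, 0, 0]}, {"translation": [0.012, -0.0027, -0.004], "rotation": [0, 0, 0]}, {"translation": [0.014, -0.0031, -0.004], "rotation": [0, 0, 0]}, {"translation": [0.016, -0.0036, -0.004], "rotation": [0, 0, 0]}, {"translation": [0.018, -0.004, -0.004], "rotation": [0, 0, 0]}, {"translation": [0.02, -0.0044, -0.004], "rotation": [0, 0, 0]}]'

```text
t: 8.63
eef_pos: [0.4906, -0.1727, 0.0993]
ee_rot: [-3.141, -0.003, 2.919]
force: [-4.5, -0.1, 5.3]
width: 0.0235
gripper_force: 40.0
```

Call:
apply_moves --steps '[{"translation": [0.002, -0.0004, 0], "rotation": [0, 0, 0]}, {"translation": [0.004, -0.0009, 0], "rotation": [0, 0, 0]}, {"translation": [0.006, -0.0013, 0], "rotation": [0, 0, 0]}, {"translation": [0.008, -0.0018, 0], "rotation": [0, 0, 0]}, {"translation": [0.01, -0.0022, 0], "rotation": [0, 0, 0]}, {"translation": [0.012, -0.0027, 0], "rotation": [0, 0, 0]}, {"translation": [0.014, -0.0031, 0], "rotation": [0, 0, 0]}, {"translation": [0.016, -0.0036, 0], "rotation": [0, 0, 0]}, {"translation": [0.018, -0.004, 0], "rotation": [0, 0, 0]}, {"translation": [0.02, -0.0044, 0], "rotation": [0, 0, 0]}]'

```text
t: 9.47
eef_pos: [0.4955, -0.1738, 0.0993]
ee_rot: [-3.141, -0.003, 2.919]
force: [-4.8, -0.1, 5.1]
width: 0.0238
gripper_force: 40.0
```

Call:
apply_moves --steps '[{"translation": [0.002, -0.0004, 0], "rotation": [0, 0, 0]}, {"translation": [0.004, -0.0009, 0], "rotation": [0, 0, 0]}, {"translation": [0.006, -0.0013, 0], "rotation": [0, 0, 0]}, {"translation": [0.008, -0.0018, 0], "rotation": [0, 0, 0]}, {"translation": [0.01, -0.0022, 0], "rotation": [0, 0, 0]}, {"translation": [0.012, -0.0027, 0], "rotation": [0, 0, 0]}, {"translation": [0.014, -0.0031, 0], "rotation": [0, 0, 0]}, {"translation": [0.016, -0.0036, 0], "rotation": [0, 0, 0]}, {"translation": [0.018, -0.004, 0], "rotation": [0, 0, 0]}, {"translation": [0.02, -0.0044, 0], "rotation": [0, 0, 0]}]'

```text
t: 10.3
eef_pos: [0.5005, -0.1749, 0.0993]
ee_rot: [-3.141, -0.003, 2.919]
force: [-5.1, 0.7, 5.7]
width: 0.0241
gripper_force: 40.0
```

Call:
apply_moves --steps '[{"translation": [0.002, -0.0004, 0], "rotation": [0, 0, 0]}, {"translation": [0.004, -0.0009, 0], "rotation": [0, 0, 0]}, {"translation": [0.006, -0.0013, 0], "rotation": [0, 0, 0]}, {"translation": [0.008, -0.0018, 0], "rotation": [0, 0, 0]}, {"translation": [0.01, -0.0022, 0], "rotation": [0, 0, 0]}, {"translation": [0.012, -0.0027, 0], "rotation": [0, 0, 0]}, {"translation": [0.014, -0.0031, 0], "rotation": [0, 0, 0]}, {"translation": [0.016, -0.0036, 0], "rotation": [0, 0, 0]}, {"translation": [0.018, -0.004, 0], "rotation": [0, 0, 0]}, {"translation": [0.02, -0.0044, 0], "rotation": [0, 0, 0]}]'

```text
t: 11.13
eef_pos: [0.5055, -0.176, 0.0993]
ee_rot: [-3.141, -0.003, 2.919]
force: [-4.0, 0.4, 6.0]
width: 0.024
gripper_force: 40.0
```

Call:
apply_moves --steps '[{"translation": [0.002, -0.0004, 0], "rotation": [0, 0, 0]}, {"translation": [0.004, -0.0009, 0], "rotation": [0, 0, 0]}, {"translation": [0.006, -0.0013, 0], "rotation": [0, 0, 0]}, {"translation": [0.008, -0.0018, 0], "rotation": [0, 0, 0]}, {"translation": [0.01, -0.0022, 0], "rotation": [0, 0, 0]}, {"translation": [0.012, -0.0027, 0], "rotation": [0, 0, 0]}, {"translation": [0.014, -0.0031, 0], "rotation": [0, 0, 0]}, {"translation": [0.016, -0.0036, 0], "rotation": [0, 0, 0]}, {"translation": [0.018, -0.004, 0], "rotation": [0, 0, 0]}, {"translation": [0.02, -0.0044, 0], "rotation": [0, 0, 0]}]'

```text
t: 11.97
eef_pos: [0.5104, -0.1771, 0.0993]
ee_rot: [-3.141, -0.004, 2.919]
force: [-5.6, -1.0, 5.8]
width: 0.0236
gripper_force: 40.0
```

Call:
apply_moves --steps '[{"translation": [0.002, -0.0004, 0], "rotation": [0, 0, 0]}, {"translation": [0.004, -0.0009, 0], "rotation": [0, 0, 0]}, {"translation": [0.006, -0.0013, 0], "rotation": [0, 0, 0]}, {"translation": [0.008, -0.0018, 0], "rotation": [0, 0, 0]}, {"translation": [0.01, -0.0022, 0], "rotation": [0, 0, 0]}, {"translation": [0.012, -0.0027, 0], "rotation": [0, 0, 0]}, {"translation": [0.014, -0.0031, 0], "rotation": [0, 0, 0]}, {"translation": [0.016, -0.0036, 0], "rotation": [0, 0, 0]}, {"translation": [0.018, -0.004, 0], "rotation": [0, 0, 0]}, {"translation": [0.02, -0.0044, 0], "rotation": [0, 0, 0]}]'

```text
t: 12.8
eef_pos: [0.5165, -0.1784, 0.0992]
ee_rot: [-3.141, -0.002, 2.919]
force: [-3.6, -4.3, -1.3]
width: 0.0243
gripper_force: 40.0
```

Call:
apply_moves --steps '[{"translation": [0, -0.002, 0], "rotation": [0, 0, 0]}, {"translation": [0, -0.004, 0], "rotation": [0, 0, 0]}, {"translation": [0, -0.004, -0.001], "rotation": [0, 0, 0]}, {"translation": [0, -0.004, -0.002], "rotation": [0, 0, 0]}, {"translation": [0, -0.004, -0.003], "rotation": [0, 0, 0]}, {"translation": [0, -0.004, -0.004], "rotation": [0, 0, 0]}, {"translation": [0, -0.004, -0.004], "rotation": [0, 0, 0]}, {"translation": [0, -0.004, -0.004], "rotation": [0, 0, 0]}, {"translation": [0, -0.004, -0.004], "rotation": [0, 0, 0]}, {"translation": [0, -0.004, -0.004], "rotation": [0, 0, 0]}]'

```text
t: 13.63
eef_pos: [0.5176, -0.1792, 0.099]
ee_rot: [3.141, 0.001, 2.919]
force: [-0.2, -2.3, 0.6]
width: 0.0237
gripper_force: 40.0
```

Call:
apply_moves --steps '[{"translation": [0, -0.001, -0.002], "rotation": [0, 0, 0]}, {"translation": [0, -0.001, -0.004], "rotation": [0, 0, 0]}, {"translation": [0, -0.001, -0.006], "rotation": [0, 0, 0]}, {"translation": [0, -0.001, -0.008], "rotation": [0, 0, 0]}, {"translation": [0, -0.001, -0.01], "rotation": [0, 0, 0]}, {"translation": [0, -0.001, -0.012], "rotation": [0, 0, 0]}, {"translation": [0, -0.001, -0.014], "rotation": [0, 0, 0]}, {"translation": [0, -0.001, -0.016], "rotation": [0, 0, 0]}, {"translation": [0, -0.001, -0.016], "rotation": [0, 0, 0]}, {"translation": [0, -0.001, -0.016], "rotation": [0, 0, 0]}]'

```text
t: 14.47
eef_pos: [0.5172, -0.1794, 0.0947]
ee_rot: [-3.142, -0.0, 2.919]
force: [-0.5, -2.0, -0.3]
width: 0.024
gripper_force: 40.0
```

Call:
apply_moves --steps '[{"translation": [0, -0.001, -0.004], "rotation": [0, 0, 0]}, {"translation": [0, -0.001, -0.008], "rotation": [0, 0, 0]}, {"translation": [0, -0.001, -0.012], "rotation": [0, 0, 0]}, {"translation": [0, -0.001, -0.016], "rotation": [0, 0, 0]}, {"translation": [0, -0.001, -0.02], "rotation": [0, 0, 0]}, {"translation": [0, -0.001, -0.024], "rotation": [0, 0, 0]}, {"translation": [0, -0.001, -0.028], "rotation": [0, 0, 0]}, {"translation": [0, -0.001, -0.032], "rotation": [0, 0, 0]}, {"translation": [0, -0.001, -0.032], "rotation": [0, 0, 0]}, {"translation": [0, -0.001, -0.032], "rotation": [0, 0, 0]}]'

```text
t: 15.3
eef_pos: [0.5176, -0.1807, 0.0876]
ee_rot: [-3.141, 0.001, 2.918]
force: [-1.2, -7.8, 5.2]
width: 0.0241
gripper_force: 40.0
```

Call:
apply_moves --steps '[{"translation": [0, -0.002, 0], "rotation": [0, 0, 0]}, {"translation": [0, -0.004, 0], "rotation": [0, 0, 0]}, {"translation": [0, -0.005, 0], "rotation": [0, 0, 0]}, {"translation": [0, -0.005, 0], "rotation": [0, 0, 0]}, {"translation": [0, -0.005, 0], "rotation": [0, 0, 0]}, {"translation": [0, -0.005, 0], "rotation": [0, 0, 0]}, {"translation": [0, -0.005, 0], "rotation": [0, 0, 0]}, {"translation": [0, -0.005, 0], "rotation": [0, 0, 0]}, {"translation": [0, -0.005, 0], "rotation": [0, 0, 0]}, {"translation": [0, -0.005, 0], "rotation": [0, 0, 0]}]'

```text
t: 16.13
eef_pos: [0.5176, -0.1809, 0.0874]
ee_rot: [3.141, 0.001, 2.919]
force: [-1.7, -0.9, 6.4]
width: 0.0236
gripper_force: 40.0
```

Call:
apply_moves --steps '[{"translation": [0, 0, -0.002], "rotation": [0, 0, 0]}, {"translation": [0, 0, -0.004], "rotation": [0, 0, 0]}, {"translation": [0, 0, -0.006], "rotation": [0, 0, 0]}, {"translation": [0, 0, -0.008], "rotation": [0, 0, 0]}, {"translation": [0, 0, -0.01], "rotation": [0, 0, 0]}, {"translation": [0, 0, -0.012], "rotation": [0, 0, 0]}, {"translation": [0, 0, -0.014], "rotation": [0, 0, 0]}, {"translation": [0, 0, -0.016], "rotation": [0, 0, 0]}, {"translation": [0, 0, -0.016], "rotation": [0, 0, 0]}, {"translation": [0, 0, -0.016], "rotation": [0, 0, 0]}]'

```text
t: 16.97
eef_pos: [0.5177, -0.1811, 0.084]
ee_rot: [3.141, 0.002, 2.918]
force: [-3.3, -1.5, 9.9]
width: 0.024
gripper_force: 40.0
```

Call:
apply_moves --steps '[{"translation": [-0.002, 0, 0], "rotation": [0, 0, 0]}, {"translation": [-0.004, 0, 0], "rotation": [0, 0, 0]}, {"translation": [-0.004, 0, 0], "rotation": [0, 0, 0]}, {"translation": [-0.004, 0, 0], "rotation": [0, 0, 0]}, {"translation": [-0.004, 0, 0], "rotation": [0, 0, 0]}, {"translation": [-0.004, -0.002, 0], "rotation": [0, 0, 0]}, {"translation": [-0.004, -0.004, 0], "rotation": [0, 0, 0]}, {"translation": [-0.004, -0.004, 0], "rotation": [0, 0, 0]}, {"translation": [-0.004, -0.004, 0], "rotation": [0, 0, 0]}, {"translation": [-0.004, -0.004, 0], "rotation": [0, 0, 0]}]'

```text
t: 17.8
eef_pos: [0.5177, -0.1812, 0.0838]
ee_rot: [3.14, 0.003, 2.919]
force: [-0.5, 3.2, 8.1]
width: 0.0235
gripper_force: 40.0
```

```bash
python3 - <<'E'
from h import *
s=get_state();print(s['eef_pos'],s['force'],s['moment'])
f=grab_frame('scene')
cm=camera_model('scene');u,v=map(int,proj(cm,(.51,-.178,.07)));print(u,v)
cv2.imwrite('pics/c4.png',cv2.resize(f[v-37:v+38,u-50:u+50],None,fx=8,fy=8,interpolation=cv2.INTER_CUBIC))
E
```

```text
[ 0.51766367 -0.18116126  0.08382636] [-0.45316194  3.16924053  8.06747105] [ 2.57623747  0.07447907 -0.37546515]
291 276
```

View pics/c4.png

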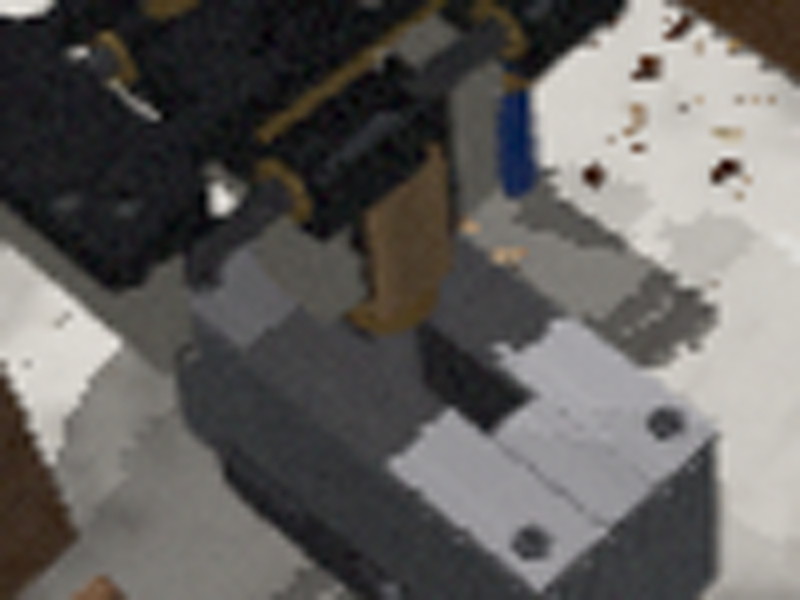

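The shoulder, at about (400,320), is a few mm above the cover and the pin is upright. I'll ease the lateral load and keep pushing gently.

Call:
apply_moves --steps '[{"translation": [0, 0.002, 0], "rotation": [0, 0, 0]}, {"translation": [0, 0.002, -0.001], "rotation": [0, 0, 0]}, {"translation": [0, 0.002, -0.003], "rotation": [0, 0, 0]}, {"translation": [0, 0.002, -0.004], "rotation": [0, 0, 0]}, {"translation": [0, 0.002, -0.006], "rotation": [0, 0, 0]}, {"translation": [0, 0.002, -0.008], "rotation": [0, 0, 0]}, {"translation": [0, 0.002, -0.01], "rotation": [0, 0, 0]}, {"translation": [0, 0.002, -0.01], "rotation": [0, 0, 0]}, {"translation": [0, 0.002, -0.01], "rotation": [0, 0, 0]}, {"translation": [0, 0.002, -0.01], "rotation": [0, 0, 0]}]'

```text
t: 18.68
eef_pos: [0.5176, -0.1812, 0.0817]
ee_rot: [3.14, 0.003, 2.918]
force: [-2.1, 0.2, 10.9]
width: 0.0238
gripper_force: 40.0
```

Call:
apply_moves --steps '[{"translation": [0, 0, -0.002], "rotation": [0, 0, 0]}, {"translation": [0, 0, -0.003], "rotation": [0, 0, 0]}, {"translation": [0, 0, -0.005], "rotation": [0, 0, 0]}, {"translation": [0, 0, -0.006], "rotation": [0, 0, 0]}, {"translation": [0, 0, -0.008], "rotation": [0, 0, 0]}, {"translation": [0, 0, -0.01], "rotation": [0, 0, 0]}, {"translation": [0, 0, -0.01], "rotation": [0, 0, 0]}, {"translation": [0, 0, -0.01], "rotation": [0, 0, 0]}, {"translation": [0, 0, -0.01], "rotation": [0, 0, 0]}, {"translation": [0, 0, -0.01], "rotation": [0, 0, 0]}]'

```text
t: 19.52
eef_pos: [0.5176, -0.1812, 0.0793]
ee_rot: [3.14, 0.003, 2.918]
force: [-3.1, 0.9, 12.6]
width: 0.0238
gripper_force: 40.0
```

Call:
apply_moves --steps '[{"translation": [-0.002, 0, 0], "rotation": [0, 0, 0]}, {"translation": [-0.003, 0, -0.001], "rotation": [0, 0, 0]}, {"translation": [-0.003, 0, -0.002], "rotation": [0, 0, 0]}, {"translation": [-0.003, 0, -0.003], "rotation": [0, 0, 0]}, {"translation": [-0.003, 0, -0.004], "rotation": [0, 0, 0]}, {"translation": [-0.003, 0, -0.004], "rotation": [0, 0, 0]}, {"translation": [-0.003, 0, -0.004], "rotation": [0, 0, 0]}, {"translation": [-0.003, 0, -0.004], "rotation": [0, 0, 0]}, {"translation": [-0.003, 0, -0.004], "rotation": [0, 0, 0]}, {"translation": [-0.003, 0, -0.004], "rotation": [0, 0, 0]}]'

```text
t: 20.35
eef_pos: [0.5176, -0.1812, 0.079]
ee_rot: [3.14, 0.005, 2.919]
force: [-3.1, 0.6, 15.3]
width: 0.0236
gripper_force: 40.0
```

Call:
apply_moves --steps '[{"translation": [0, 0, 0], "rotation": [0, 0, 0]}, {"translation": [0, 0, 0], "rotation": [0, 0, 0]}, {"translation": [0, 0, 0], "rotation": [0, 0, 0]}, {"translation": [0, 0, 0], "rotation": [0, 0, 0]}, {"translation": [0, 0, 0], "rotation": [0, 0, 0]}, {"translation": [0, 0, 0], "rotation": [0, 0, 0]}, {"translation": [0, 0, 0], "rotation": [0, 0, 0]}, {"translation": [0, 0, 0], "rotation": [0, 0, 0]}, {"translation": [0, 0, 0], "rotation": [0, 0, 0]}, {"translation": [0, 0, 0], "rotation": [0, 0, 0]}]' --jaw 0

```text
t: 21.18
eef_pos: [0.5155, -0.1814, 0.0767]
ee_rot: [-3.142, -0.0, 2.919]
force: [0.5, 0.9, 0.2]
width: 0.0436
gripper_force: 0.0
```

Call:
apply_moves --steps '[{"translation": [0, 0, 0.02], "rotation": [0, 0, 0]}, {"translation": [0, 0, 0.05], "rotation": [0, 0, 0]}, {"translation": [0, 0, 0.1], "rotation": [0, 0, 0]}, {"translation": [0, 0, 0.16], "rotation": [0, 0, 0]}, {"translation": [0, 0, 0.22], "rotation": [0, 0, 0]}, {"translation": [0, 0, 0.28], "rotation": [0, 0, 0]}, {"translation": [0, 0, 0.34], "rotation": [0, 0, 0]}, {"translation": [0, 0, 0.38], "rotation": [0, 0, 0]}, {"translation": [0, 0, 0.4], "rotation": [0, 0, 0]}, {"translation": [0, 0, 0.4], "rotation": [0, 0, 0]}]'

```text
t: 22.02
eef_pos: [0.5163, -0.1814, 0.1783]
ee_rot: [3.141, 0.003, 2.92]
force: [0.0, -0.1, -0.7]
width: 0.0435
gripper_force: 0.0
```

```bash
python3 - <<'E'
from h import *
s=get_state();print(s['t'],s['eef_pos'],s['force'],s['width'])
f=grab_frame('scene')
cm=camera_model('scene')
for p in((.5177,-.1812,.06),(.5177,-.1812,.112),(.5177,-.1812,.068)):print(np.array(proj(cm,p)))
cv2.imwrite('pics/c5.png',cv2.resize(f[276-60:276+40,291-65:291+65],None,fx=6,fy=6,interpolation=cv2.INTER_CUBIC))
E
```

```text
22.0167 [ 0.51625387 -0.1814458   0.17830912] [ 0.03464421 -0.06242845 -0.74879308] 0.0435465925255289
[289.74296686 277.09890269]
[287.68428754 258.87057095]
[289.43780641 274.39689571]
```

View pics/c5.png

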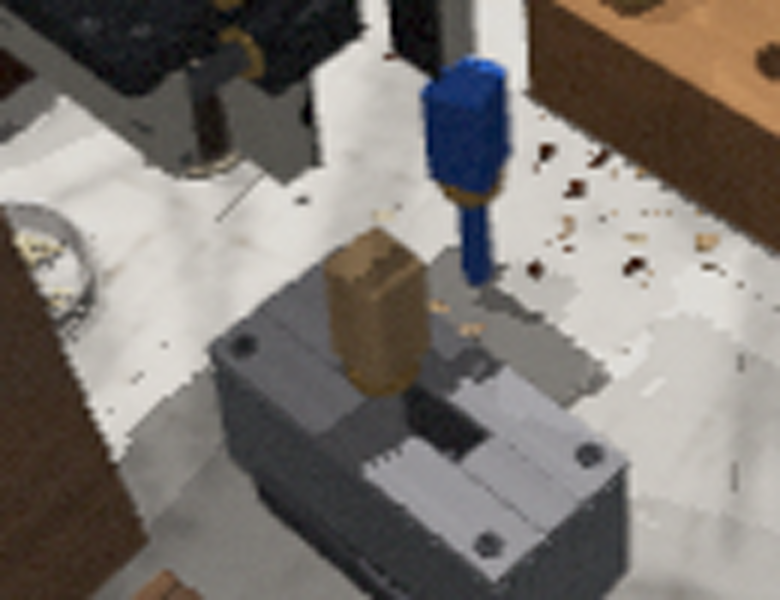

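The pin stands upright in the jig with its ferrule on the cover. The grip top is at about (289,260), against (288,259) predicted for fully home, and the fingers are clear.

```bash
python3 -c "
from station import *
print(job_done())"
```

```text
the job is handed in; nothing more can be done
None
```

I put the slim pin through the slot and into the hidden hole, about 15 mm along +x from the slot centre. It is pushed home with its shoulder on the cover (highest force reading 15.3 N, checked about once a second) and released, and I handed the job in at about 22 s; no verdict was shown.

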